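Close the vent on the blue-lidded cheese mould

TASK

The cheese under the blue lid has drained: with your fingertips, gently press the white vent knob on the blue lid down until it is fully home, then draw the hand back well clear, more than a hand's width (10 cm) away. Do not lift or shift the mould, and leave the other moulds, their vents and the jug untouched.

Things in the scene. Friction and masses are not known exactly. Their poses are not given: they have to be found in the camera images.
- tray: dark enamelled roasting tray 310 (its x) by 400 (its y) mm, walls 70 mm high, with a loop handle at each y end reaching 40 mm further out and up to 81 mm high; a white wire rack lies over it, the rack's top 78 mm above the table. Fixed. Origin: centre of its underside, z up.
- mould_blue: loose round mould of clear plastic full of cheese, with a blue lid, standing on the rack: 80 mm across at the foot, 96 mm across the lid, lid top 60 mm above the foot, about 0.4 kg. In the middle of the lid is a white vent knob. Origin: centre of its foot, z up.
- vent_blue (a joint): the white push-down vent knob on the blue lid, a flat disc 28 mm across; it slides straight down, 0 = fully up (its top 16 mm above the lid), 0.010 m = fully home (its top 6 mm above the lid). About 3 N of friction moves it; it has no spring and stays where it is left. It may start up to 2 mm down.
- mould_yellow: loose round mould of clear plastic full of cheese, with a yellow lid, standing on the rack: 80 mm across at the foot, 96 mm across the lid, lid top 60 mm above the foot, about 0.4 kg. In the middle of the lid is a white vent knob. Origin: centre of its foot, z up.
- vent_yellow (a joint): the white push-down vent knob on the yellow lid, a flat disc 28 mm across; it slides straight down, 0 = fully up (its top 16 mm above the lid), 0.010 m = fully home (its top 6 mm above the lid). About 3 N of friction moves it; it has no spring and stays where it is left. It may start up to 2 mm down.
- mould_green: loose round mould of clear plastic full of cheese, with a green lid, standing on the rack: 80 mm across at the foot, 96 mm across the lid, lid top 60 mm above the foot, about 0.4 kg. In the middle of the lid is a white vent knob. Origin: centre of its foot, z up.
- vent_green (a joint): the white push-down vent knob on the green lid, a flat disc 28 mm across; it slides straight down, 0 = fully up (its top 16 mm above the lid), 0.010 m = fully home (its top 6 mm above the lid). About 3 N of friction moves it; it has no spring and stays where it is left. It may start up to 2 mm down.
- mould_red: loose round mould of clear plastic full of cheese, with a red lid, standing on the rack: 80 mm across at the foot, 96 mm across the lid, lid top 60 mm above the foot, about 0.4 kg. In the middle of the lid is a white vent knob. Origin: centre of its foot, z up.
- vent_red (a joint): the white push-down vent knob on the red lid, a flat disc 28 mm across; it slides straight down, 0 = fully up (its top 16 mm above the lid), 0.010 m = fully home (its top 6 mm above the lid). About 3 N of friction moves it; it has no spring and stays where it is left. It may start up to 2 mm down.
- vent_blue_top (a point): centre of the flat top of the blue lid's vent knob; moves with the knob (z up).
- jug: loose open steel jug 90 mm across, 110 mm high, with a handle at its +y side, standing on the table beside the tray on the robot's left (+y). Origin: centre of its foot.
There are look-alikes about, which are no part of the job. Leave any brown or pink look-alike of the mould_yellow alone.

How it is judged (in metres and radians):
On the way:
1. the fingers press the blue lid's vent knob home (value of joint vent_blue above 0.008 m and contact force between the fingers and mould_blue above 0.2 N), for 0.05 s.
At the end, for the whole second after the job is handed in: Blue vent knob at least 8 of its 10 mm down, other vents less than 4 mm down; blue mould within 20 mm, others within 10 mm and jug within 20 mm of their starts; moulds upright (0.1 rad) and at rest; hand (grasp point) more than 10 cm from the knob (value of joint vent_blue above 0.008 m and distance between the grasp point and vent_blue_top above 0.1 m and value of joint each of vent_yellow, vent_green, vent_red below 0.004 m and distance of each of mould_blue, jug from where it was at the start of the episode below 0.02 m and distance of each of mould_yellow, mould_green, mould_red from where it was at the start of the episode below 0.01 m and angle between each of mould_blue, mould_yellow, mould_green, mould_red's own z axis and vertical below 0.1 rad and linear speed of each of mould_blue, mould_yellow, mould_green, mould_red below 0.02 m/s); the robot touches nothing.
It fails at once if the blue mould is lifted, tipped or carried (z of mould_blue in the frame of tray above 0.088 m or angle between mould_blue's own z axis and vertical above 0.15 rad or distance of mould_blue from where it was at the start of the episode above 0.03 m).
It fails at once if the blue mould is pressed harder than 40 N (contact force between any of the fingers, the arm and mould_blue above 40 N).
It fails at once if another mould or its vent is touched by the robot or disturbed (contact force between any of the fingers, the arm and mould_yellow above 1 N or contact force between any of the fingers, the arm and mould_green above 1 N or contact force between any of the fingers, the arm and mould_red above 1 N or distance of any of mould_yellow, mould_green, mould_red from where it was at the start of the episode above 0.012 m).
It fails at once if another vent is pressed (value of joint any of vent_yellow, vent_green, vent_red above 0.004 m).
It fails at once if the jug is touched or moved (contact force between any of the fingers, the arm and jug above 1 N or distance of jug from where it was at the start of the episode above 0.02 m).
It also fails if it takes over 32 s, if anything falls off the work surface, if the arm or the gripper's body presses on something with over 40 N, if the wrist force passes 120 N, or if a joint passes its speed limit or range.

ROBOT

A 6-joint arm with a two-finger parallel gripper is mounted at the origin on the work surface. World frame = base frame: x ahead of the robot, y to its left, z up, the work surface at z = 0. Lengths are in mm, angles in rad, forces in N, time in s.
With the tool pointing down it reaches from about 350 to 775 mm from the base axis. Payload 7.3 kg.
Tool frame: the origin (TCP) lies midway between the tips of the shut fingers; the grasp point (between the pads) lies 19 mm behind it; x points along the fingers, y is the direction in which the jaws open and shut, and the axes are right-handed (so a half turn about x gives the same grasp; the last joint's range is limited). The gripper opens to 92 mm and grips with 3 to 60 N. Pads are 19 mm wide; open, the fingers measure 130 mm over their backs; the gripper's body (75 mm by 190 mm) begins 47 mm behind the grasp point.
Start: joints at [1.148, 0.342, 1.524, -0, 1.275, -0.146], TCP at [143.456, 505.04, 226.741] pointing down, gripper open.
Joint ranges: [-2.53, 2.53], [-0.77, 2.02], [0.04, 2.7], [-1, 4.14], [0.28, 2.66], [-3.11, 3.11]. Speed limits (rad/s): [2.57, 2.57, 3.14, 3.14, 3.14, 3.14].

INTERFACE

Orientations are given as [roll, pitch, yaw] about the fixed x, y, z axes, in that order (R = Rz(yaw) Ry(pitch) Rx(roll)).
In Python, from plant import bot gives the robot as it stands. The module is installed in compiled form; this text tells all that it offers.
- The arm moves only by the shell command python3 -m handwheel 'ROWS' [OPENING]. ROWS is JSON, a list that holds one entry, the list of rows, each a list of 4 numbers: the shift along the tool's x, y, z in cm, then the turn about the tool's x in rad. A call has 1 to 8 rows; each row shifts and turns the commanded pose from where the row before left it, along the tool's axes as they then stand; what a row does not reach is not made up. A row lasts 1/12 s, in which the tool goes at most 41.7 mm and 7.16 degrees, less where a joint would pass 70% of its speed; a pose out of reach is approached as far as the arm can. A call is refused whole if a number of a shift passes 4.17 or a number of a turn 0.125, either way. A call with a gripper value outside its range is refused whole. OPENING is the opening, from 0 (shut) to 1 (fully open), set as the call begins (- or left out, the last holds). The fingers move at their own pace and stop on an object; the grip force is fixed at half the most. Time passes only in rows, so rows that do not move let the fingers close. It gives the time, the measured TCP pose, the force and the opening at its end, in the units of the state.
- bot.get_obs(): the state, without advancing time (a new reading comes with each control period).
- bot.capture(name): name is "scene" or "top" or "wrist"; returns (picture, depth): 420x560x3 uint8, red, green, blue; 420x560 float32, mm along the optical axis (not along the pixel's ray), 0 where there is no reading.
- bot.camera_model(name): a dict with "fx", "fy", "cx", "cy" (pixels), "dist_coeffs" ([k1, k2, p1, p2, k3] as OpenCV has them; the pictures are not rectified), "position" and "rotation" of the camera in the world. Camera axes: x right, y down, z forward; pixel columns grow to the right and rows downward; lengths in mm; the calibration is good to about 2 mm. A picture is of the moment at which its call begins: read the wrist's pose just before it. camera_model takes no time and is no camera call; for the wrist camera it gives the pose at the moment of the call.
- bot.close_job(): hands the job in, once; it reports no verdict.
Trained networks look in the newest picture that a camera, given by its name, has taken for a name from the list of things; names that differ only in an ending like _2 or _b are one class to them, and where a whole thing is asked for, a point or a joint stands for the part that bears it (a point fixed in the world has none). Each returns a list of dicts, best first, with "conf" (0 to 1); they miss things now and then, are a little off and sometimes report something else, mostly with a low value. They report only what shows in the picture. A call takes as long as a camera call. They do not tell look-alikes from the thing itself.
- bot.find_in(camera, label): "bbox" ([left, top, width, height] in pixels, round what is visible of it).
- bot.spot_point(camera, label): "point" ([column, row] in pixels: a listed point, or the origin of a listed thing).
The state is a dict: "time": time; "joint_positions": joint angles; "dq": joint speeds; "tau": joint torques, N m; "tool_pos": TCP position; "tcp_rot": TCP orientation; "contact_force": force on the tool from outside, world axes, zero at the start; "moment": the same for the moment, N m; "grip_width": finger opening in mm.
Only numpy, scipy, OpenCV 4.12 (cv2) and the standard library are available. Lean on these libraries where they do the work, as an engineer would, in place of code of your own. Each camera call takes 0.05 s, during which the arm holds its last target.

## Working session

There is one attempt and no reset: what is moved stays moved. The work goes in short steps, Python scripts to look and compute and a shell command to move; the robot and the scene stay as the last step left them, time stands still between calls to the robot, and variables do not carry over. Pictures are saved under pics/ and viewed, and the job is handed in when it is done.

```bash
mkdir -p pics; cat > h.py <<'E'
import numpy as np,cv2
from plant import bot
def snap(n,f):
    m=bot.camera_model(n); p,d=bot.capture(n); cv2.imwrite(f'pics/{f}.png',p[:,:,::-1]); np.savez(f'pics/{f}.npz',p=p,d=d); return p,d,m
def world(u,v,z,m):
    K=np.array([[m['fx'],0,m['cx']],[0,m['fy'],m['cy']],[0,0,1]]);q=cv2.undistortPoints(np.array([[[u,v]]],float),K,np.array(m['dist_coeffs']))[0,0]
    return np.array(m['rotation'])@(np.array([q[0],q[1],1])*z)+np.array(m['position'])
E
python3 - <<'E'
from h import *
o=bot.get_obs();print(o)
for n in ['top','scene']:
    p,d,m=snap(n,n+'0'); print(n,m['position'],m['rotation'])
    for l in ['vent_blue_top','mould_blue']:
        for r in bot.spot_point(n,l):
            u,v=r['point'];z=d[int(round(v)),int(round(u))];print(l,r,z,world(u,v,z,m))
    print(bot.find_in(n,'mould_blue'),bot.find_in(n,'jug'))
E
```

```text
{'time': 0.0, 'joint_positions': array([ 1.14800558e+00,  3.42713138e-01,  1.52501584e+00, -2.06851958e-07,
        1.27539384e+00, -1.46023180e-01]), 'dq': array([ 0.00018896, -0.00039696,  0.00067751,  0.00112021, -0.00092696,
       -0.00032467]), 'tau': array([-3.94624039e-04, -4.31230259e+01, -2.44220066e+01,  7.17854965e-02,
        5.58582775e-02, -1.40252309e-04]), 'tool_pos': array([143.27719175, 504.64938426, 226.05034804]), 'tcp_rot': array([-1.71669024,  1.56926617, -1.99345774]), 'contact_force': array([ 0.09852574,  0.04976131, -0.36472657]), 'moment': array([ 0.03936588,  0.01700618, -0.0501622 ]), 'grip_width': 91.58370770515755}
top [ 561.55742719   61.28739807 1099.71282481] [-3.06053555e+00  3.04278738e-03 -1.55638923e+00]
vent_blue_top {'point': [328.4, 259.0], 'conf': 0.56} 941.2587 [-1314.53659494 -1814.80662407  -776.38119733]
mould_blue {'point': [324.6, 259.4], 'conf': 0.56} 941.5815 [-1286.4482624  -1786.71829153  -748.29286479]
[{'bbox': [309.9, 244.0, 37.9, 38.8], 'conf': 0.8}, {'bbox': [261.9, 272.7, 10.0, 7.3], 'conf': 0.57}] [{'bbox': [120.0, 251.8, 50.9, 36.9], 'conf': 0.91}]
scene [1297.6363     -643.75935114  717.96751777] [-2.13993076 -0.01708247  0.75264788]
vent_blue_top {'point': [212.1, 189.1], 'conf': 0.55} 1108.8461 [2544.78315363  603.38750249 1965.1143714 ]
mould_blue {'point': [212.4, 215.4], 'conf': 0.62} 1096.243 [2527.85253273  586.45688159 1948.1837505 ]
[{'bbox': [194.5, 187.1, 38.1, 38.3], 'conf': 0.75}, {'bbox': [234.1, 201.6, 37.6, 38.9], 'conf': 0.2}] [{'bbox': [304.0, 140.7, 32.5, 39.3], 'conf': 0.8}]
```

```bash
sed -i "s/np.array(m\['rotation'\])@/RT.from_euler('xyz',m['rotation']).as_matrix()@/;1i from scipy.spatial.transform import Rotation as RT" h.py
python3 - <<'E'
from h import *
for n in ['top','scene']:
    f=np.load(f'pics/{n}0.npz');p,d=f['p'],f['d'];m=bot.camera_model(n)
    q=cv2.resize(p,None,fx=1.42,fy=1.42,interpolation=cv2.INTER_CUBIC);cv2.imwrite(f'pics/{n}0b.png',q[:,:,::-1])
    hsv=cv2.cvtColor(p,cv2.COLOR_RGB2HSV)
    for u,v in ([(328.4,259)] if n=='top' else [(212.1,189.1)]): print(world(u,v,d[int(v),int(u)],m))
print(RT.from_euler('xyz',bot.get_obs()['tcp_rot']).as_matrix().round(3))
E
```

```text
[519.70414055 -70.89642358 151.39443443]
[509.69707123 -69.92130331 153.766004  ]
[[ 0.     0.273  0.962]
 [ 0.     0.962 -0.273]
 [-1.     0.     0.   ]]
```

View pics/top0b.png

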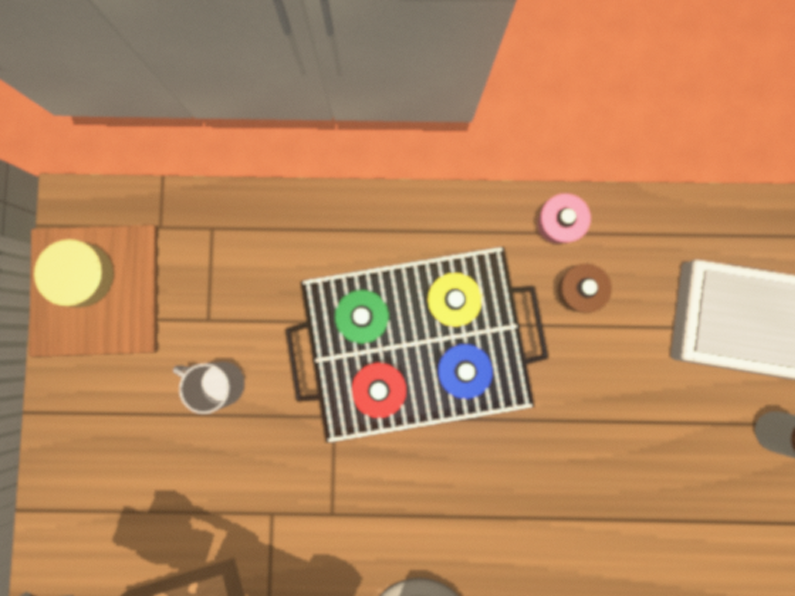

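View pics/scene0b.png

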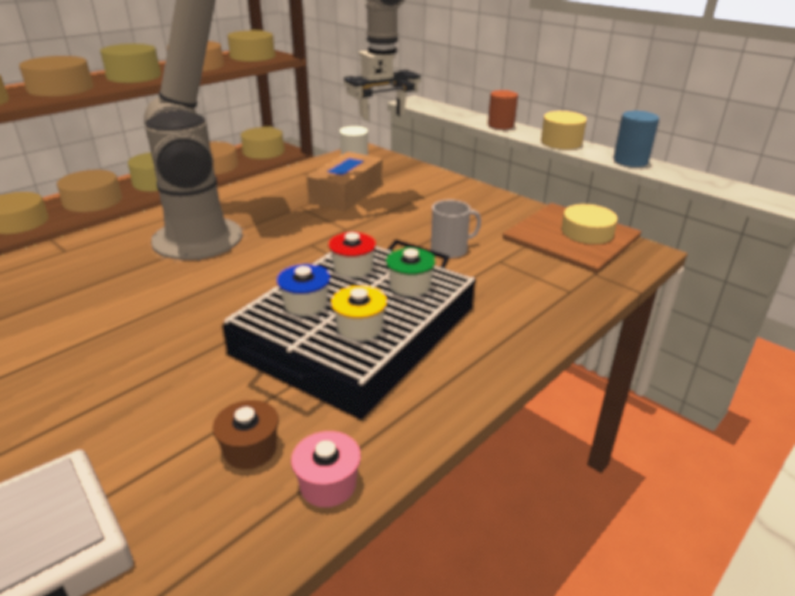

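The top view shows the blue lid at (466,372) in the enlarged picture, red at (379,390), yellow at (456,299), green at (361,316) and the jug at (205,387). The pink and brown look-alikes are off the tray. Next I'll measure the knob centroids from the white blobs.

```bash
python3 - <<'E'
from h import *
def meas(n,pts,R=14):
    f=np.load(f'pics/{n}0.npz');p,d=f['p'],f['d'];m=bot.camera_model(n)
    for k,(u,v) in pts.items():
        u0,v0=int(u),int(v)
        s=p[v0-R:v0+R+1,u0-R:u0+R+1].astype(int)
        w=((s.min(2)>150)).astype(np.uint8)
        nn,lab,st,ce=cv2.connectedComponentsWithStats(w)
        i=1+np.argmin([abs(c-R).sum() for c in ce[1:]])
        c=ce[i]+[u0-R,v0-R]; dd=d[v0-R:v0+R+1,u0-R:u0+R+1][lab==i]
        print(n,k,c.round(1),st[i][2:],np.percentile(dd,[10,50,90]),world(*c,np.median(dd),m).round(1))
meas('top',{'blue':(328,262),'red':(267,275),'yellow':(321,210.5),'green':(254,223)})
meas('scene',{'blue':(213,192),'red':(248,168),'yellow':(253,208),'green':(290,179)},10)
E
```

```text
top blue [328.4 261.5] [ 12  12 116] [937.71520996 940.68145752 953.53668213] [513.6 -70.8 151.5]
top red [266.2 275. ] [ 12  12 112] [935.1602417  937.21466064 948.96956177] [478.5  82.1 152.8]
top yellow [320.6 210. ] [ 12  11 107] [947.70809326 950.13653564 961.98299561] [640.9 -51.1 152.4]
top green [254.  222.1] [ 11  11 107] [946.12053223 948.21746826 961.05704346] [608.2 114.6 152.4]
scene blue [212.8 189.7] [11  6 54] [1099.59232178 1109.17431641 1145.21020508] [511.4 -69.  152.4]
scene red [247.5 165.9] [ 8  5 34] [1213.1050293  1223.98010254 1232.10200195] [476.   83.3 152.2]
scene yellow [252.5 205.9] [10  7 53] [1038.19042969 1046.18994141 1055.05568848] [640.9 -51.3 153. ]
scene green [288.9 177.7] [ 9  6 40] [1159.53503418 1167.23461914 1179.72280273] [607.7 113.6 153.5]
```

```bash
python3 -m handwheel '[[[0,-2.6,3,0],[0,-2.6,3,0],[0,-2.6,3,0],[0,-2.6,3,0],[0,-2.6,3,0],[0,-2.6,3,0],[0,-2.6,3,0],[0,-2.6,3,0]]]' 0
```

```text
time: 1.17
tool_pos: [318.1, 237.7, 227.0]
tcp_rot: [0.782, 1.57, 0.505]
contact_force: [1.6, 0.5, 0.9]
grip_width: 43.0
```

```bash
python3 -m handwheel '[[[0,-2.6,3,0],[0,-2.6,3,0],[0,-2.6,3,0],[0,-2.6,3,0],[0,-2.6,3,0],[0,-2.6,3,0],[0,-2.6,3,0],[0,0,0,0]]]'
cat > where.py <<'E'
from h import *
o=bot.get_obs();R=RT.from_euler('xyz',o['tcp_rot']).as_matrix()
print(o['time'],o['tool_pos'],o['contact_force'],o['grip_width'],'tool cm to (512.5,-70,z153)',R.T@(np.array([512.5,-70,153])-o['tool_pos'])/10);print(R.round(3))
E
python3 where.py
```

```text
time: 1.83
tool_pos: [473.1, 1.5, 226.6]
tcp_rot: [-0.456, 1.567, -0.737]
contact_force: [-0.6, 0.3, -0.4]
grip_width: 0.3
1.8333 [473.09529793   1.5374707  226.61638553] [-0.5644936   0.28218067 -0.44407796] 0.3358715095429637 tool cm to (512.5,-70,z153) [ 7.38795814 -5.76501023  5.75150905]
[[ 0.003  0.278  0.961]
 [-0.002  0.961 -0.278]
 [-1.    -0.002  0.003]]
```

```bash
python3 -m handwheel '[[[0,-2.9,2.9,0],[0,-2.9,2.9,0],[0,0,0,0],[2,0,0,0],[1.5,0,0,0],[0,0,0,0],[0,0,0,0]]]'
python3 where.py; python3 - <<'E'
from h import *
for n in ['wrist','scene','top']:
    p,d,m=snap(n,n+'1')
    print(n,bot.spot_point(n,'vent_blue_top'))
p=np.load('pics/scene1.npz')['p'][100:260,130:340]
cv2.imwrite('pics/scene1c.png',cv2.resize(p,None,fx=3.5,fy=3.5,interpolation=cv2.INTER_CUBIC)[:,:,::-1])
E
```

```text
time: 2.42
tool_pos: [509.2, -64.2, 191.4]
tcp_rot: [3.066, 1.569, 2.789]
contact_force: [0.5, -0.5, 0.4]
grip_width: 0.4
2.4167 [509.19066628 -64.22065279 191.43417767] [ 0.52037756 -0.50350735  0.39999657] 0.42270111427842744 tool cm to (512.5,-70,z153) [ 3.84254225 -0.46607444  0.48273102]
[[-0.002  0.273  0.962]
 [ 0.001  0.962 -0.273]
 [-1.     0.    -0.002]]
wrist [{'point': [269.2, 241.7], 'conf': 0.64}]
scene [{'point': [252.7, 233.7], 'conf': 0.46}, {'point': [212.4, 189.9], 'conf': 0.43}]
top []
```

View pics/wrist1.png

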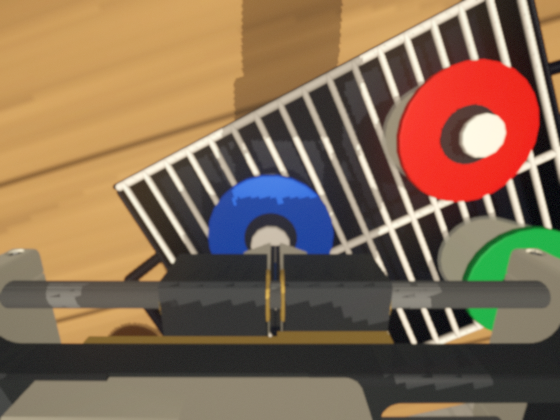

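View pics/scene1c.png

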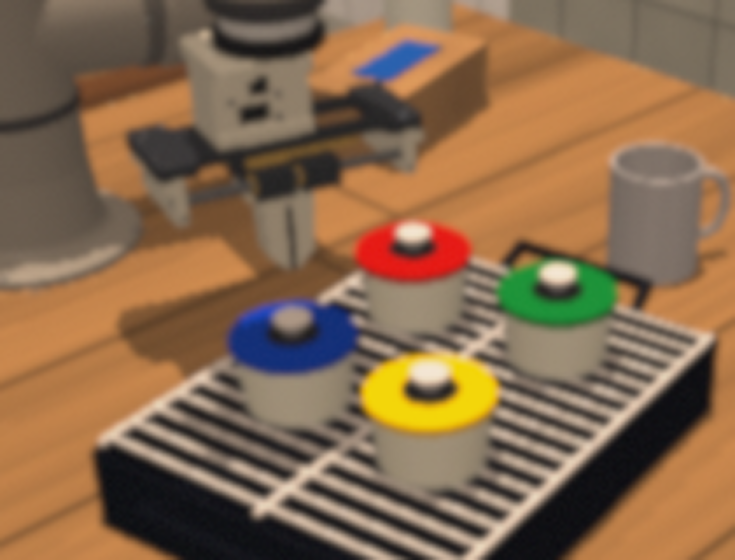

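The wrist picture shows the knob at (271,240), just left of the finger line at x≈275, which matches the 4.7 mm offset. The scene view shows the fingers over the blue mould with the neighbours clear.

```bash
python3 -m handwheel '[[[0,-0.45,0.45,0],[0,0,0,0],[1.5,0,0,0],[1,0,0,0],[0.5,0,0,0],[0,0,0,0],[0,0,0,0]]]'
python3 where.py; python3 - <<'E'
from h import *
for n in ['wrist','scene']:
    p,d,m=snap(n,n+'2')
p=np.load('pics/scene2.npz')['p'][100:260,130:340]
cv2.imwrite('pics/scene2c.png',cv2.resize(p,None,fx=3.5,fy=3.5,interpolation=cv2.INTER_CUBIC)[:,:,::-1])
E
```

```text
time: 3.3
tool_pos: [512.7, -70.3, 161.5]
tcp_rot: [3.023, 1.57, 2.746]
contact_force: [0.3, -0.4, 0.1]
grip_width: 0.0
3.3 [512.73082378 -70.299284   161.54094179] [ 0.28918701 -0.366819    0.05106984] 0.004868347043557894 tool cm to (512.5,-70,z153) [ 0.85411759  0.02240633 -0.0297737 ]
[[-0.001  0.273  0.962]
 [ 0.     0.962 -0.273]
 [-1.     0.    -0.001]]
```

View pics/wrist2.png

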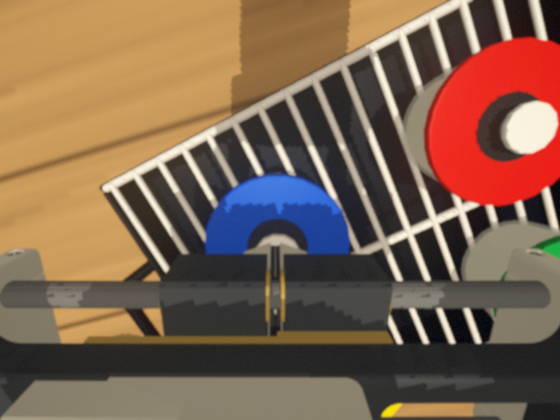

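View pics/scene2c.png

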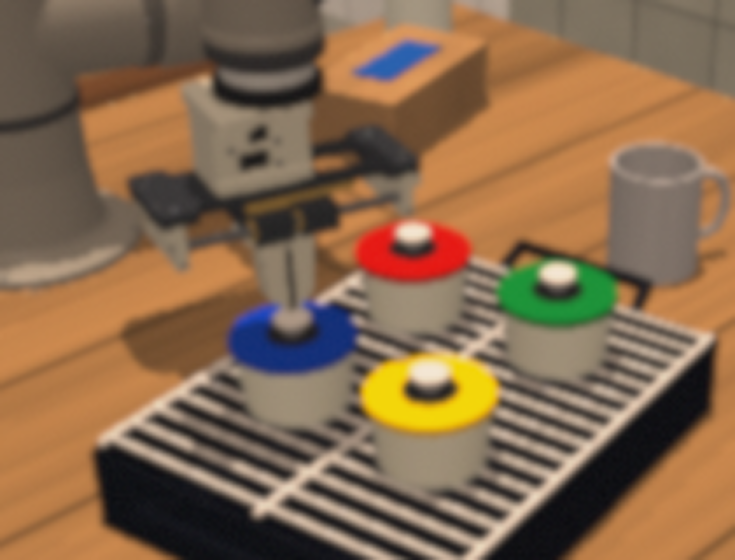

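The fingertips are centred over the knob, 8 mm above it, and well clear of the red lid. Pressing slowly now.

```bash
python3 -m handwheel '[[[0.2,0,0,0],[0.2,0,0,0],[0.2,0,0,0],[0.15,0,0,0],[0.15,0,0,0],[0.15,0,0,0],[0,0,0,0]]]'
```

```text
time: 3.98
tool_pos: [512.8, -70.3, 151.1]
tcp_rot: [2.041, 1.571, 1.764]
contact_force: [0.1, 0.7, -0.1]
grip_width: 0.4
```

```bash
for i in 1; do python3 -m handwheel '[[[0.1,0,0,0],[0.1,0,0,0],[0,0,0,0]]]'; python3 -m handwheel '[[[0.1,0,0,0],[0.1,0,0,0],[0,0,0,0]]]'; done
```

```text
time: 4.23
tool_pos: [512.8, -70.3, 149.2]
tcp_rot: [0.794, 1.571, 0.517]
contact_force: [-0.3, -0.1, 1.2]
grip_width: 0.3
time: 4.48
tool_pos: [512.8, -70.3, 147.1]
tcp_rot: [1.471, 1.571, 1.194]
contact_force: [-0.2, 0.4, 0.3]
grip_width: 0.5
```

```bash
python3 -m handwheel '[[[0.1,0,0,0],[0.1,0,0,0]]]'; python3 - <<'E'
from h import *
p,d,m=snap('scene','scene3')
p=p[160:230,180:250]
cv2.imwrite('pics/scene3c.png',cv2.resize(p,None,fx=8,fy=8,interpolation=cv2.INTER_CUBIC)[:,:,::-1])
print(bot.get_obs()['contact_force'],bot.get_obs()['tool_pos'])
E
```

```text
time: 4.65
tool_pos: [512.8, -70.3, 145.2]
tcp_rot: [0.895, 1.571, 0.619]
contact_force: [-0.9, 0.7, 2.8]
grip_width: 0.7
[-0.20850629  0.26841364  2.45767936] [512.80482937 -70.28897491 144.97249181]
```

View pics/scene3c.png

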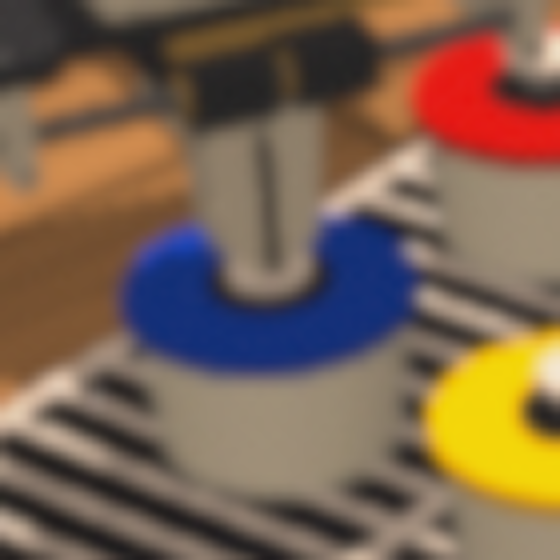

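The close-up shows the tips on the knob, now only slightly above the lid at about (265,285). Force is about 2.5 N, so it's sliding and not yet home.

```bash
python3 -m handwheel '[[[0.1,0,0,0],[0,0,0,0]]]'; python3 -m handwheel '[[[0.1,0,0,0],[0,0,0,0]]]'
```

```text
time: 4.87
tool_pos: [512.8, -70.3, 144.3]
tcp_rot: [0.652, 1.571, 0.375]
contact_force: [-1.7, 0.1, 4.0]
grip_width: 0.6
time: 5.03
tool_pos: [512.9, -70.3, 144.2]
tcp_rot: [0.034, 1.57, -0.243]
contact_force: [-3.0, 0.8, 11.9]
grip_width: 0.1
```

The knob has stopped at 144.2 mm and the force has risen to 12 N, so it's home. I'll hold briefly, then withdraw straight up.

```bash
python3 -m handwheel '[[[0,0,0,0],[0,0,0,0],[0,0,0,0]]]'; python3 -m handwheel '[[[-0.3,0,0,0],[-0.5,0,0,0],[-1.5,0,0,0],[-3,0,0,0],[-3,0,0,0],[-3,0,0,0],[-3,0,0,0],[0,0,0,0]]]'; python3 -m handwheel '[[[0,0,-3,0],[0,0,-3,0],[0,0,-3,0],[0,0,-2,0],[0,0,0,0],[0,0,0,0]]]'
python3 - <<'E'
from h import *
print(bot.get_obs())
for n in ['wrist','scene','top']:
    p,d,m=snap(n,n+'4')
def meas(n,k,pts,R):
    f=np.load(f'pics/{n}{k}.npz');p,d=f['p'],f['d'];m=bot.camera_model(n)
    for k,(u,v) in pts.items():
        u0,v0=int(u),int(v);s=p[v0-R:v0+R+1,u0-R:u0+R+1].astype(int)
        w=((s.min(2)>130)).astype(np.uint8)
        nn,lab,st,ce=cv2.connectedComponentsWithStats(w)
        if nn<2: print(n,k,'none');continue
        i=1+np.argmin([abs(c-R).sum() for c in ce[1:]])
        c=ce[i]+[u0-R,v0-R]; dd=d[v0-R:v0+R+1,u0-R:u0+R+1][lab==i]
        print(n,k,c.round(1),world(*c,np.median(dd),m).round(1))
for k in (0,4):
  meas('top',k,{'blue':(328,262),'red':(267,275),'yellow':(321,210.5),'green':(254,223)},14)
  meas('scene',k,{'blue':(213,192),'red':(248,168),'yellow':(253,208),'green':(290,179)},10)
p=np.load('pics/scene4.npz')['p'][100:260,130:340]
cv2.imwrite('pics/scene4c.png',cv2.resize(p,None,fx=3.5,fy=3.5,interpolation=cv2.INTER_CUBIC)[:,:,::-1])
E
```

```text
time: 5.28
tool_pos: [512.9, -70.3, 144.2]
tcp_rot: [0.004, 1.57, -0.273]
contact_force: [-3.2, 1.0, 10.2]
grip_width: 0.2
time: 5.95
tool_pos: [515.1, -70.9, 292.3]
tcp_rot: [-0.002, 1.56, -0.278]
contact_force: [0.3, 0.1, 0.4]
grip_width: 0.3
time: 6.45
tool_pos: [406.8, -40.2, 286.5]
tcp_rot: [0.016, 1.57, -0.261]
contact_force: [0.6, -0.5, -0.0]
grip_width: 0.7
{'time': 6.45, 'joint_positions': array([-2.86459313e-01,  7.71861725e-02,  1.69928240e+00,  3.28443808e-05,
        1.36387583e+00, -1.58055765e+00]), 'dq': array([-0.00373153,  0.03548654, -0.03972742, -0.00013201, -0.00559911,
       -0.00145486]), 'tau': array([ 2.41619255e-01, -3.06960976e+01, -2.42906410e+01, -2.72760837e-02,
        2.79494226e-01,  4.56613670e-04]), 'tool_pos': array([406.7608975 , -40.15965041, 286.46822067]), 'tcp_rot': array([ 0.01599089,  1.56954767, -0.26071383]), 'contact_force': array([ 0.63418392, -0.49685101, -0.0105907 ]), 'moment': array([-0.01058648, -0.00510499,  0.04665873]), 'grip_width': 0.6892831947719524}
top blue [328.1 261.5] [513.6 -70.3 151.2]
top red [266.2 275. ] [478.4  82.2 152.3]
top yellow [320.8 210. ] [640.8 -51.4 151.9]
top green [254.  222.2] [608.  114.5 152.1]
scene blue [212.9 189.9] [512.8 -70.  152.7]
scene red [247.7 165.9] [476.8  83.4 152.3]
scene yellow [252.2 206. ] [640.1 -51.5 152.7]
scene green [288.8 177.6] [606.5 114.7 153. ]
top blue [327.7 261.2] [513.8 -70.4 142.5]
top red [266.3 275. ] [478.4  81.9 152.1]
top yellow [320.7 210. ] [640.9 -51.4 151.5]
top green [254.  222.3] [607.8 114.5 151.9]
scene blue [213.1 192.9] [513.1 -70.2 143.9]
scene red [247.6 165.9] [478.7  81.3 153.9]
scene yellow [252.2 206. ] [639.9 -51.4 152.6]
scene green [288.8 177.6] [606.6 114.6 153. ]
```

View pics/scene4c.png

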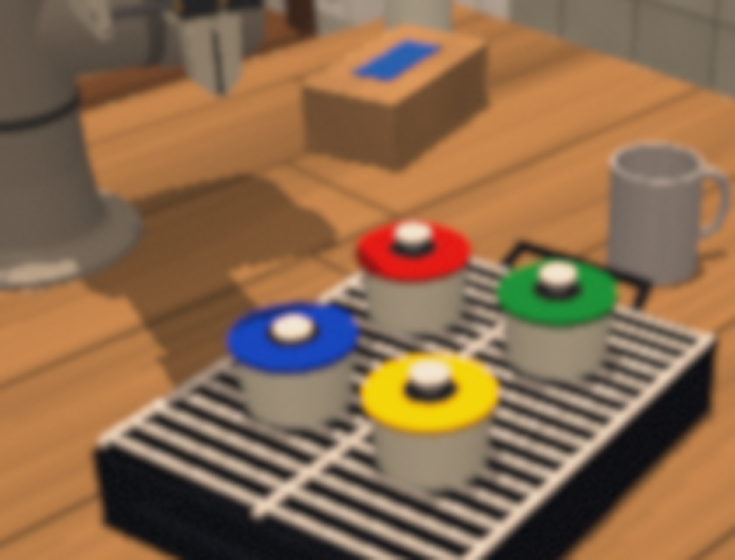

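View pics/wrist4.png

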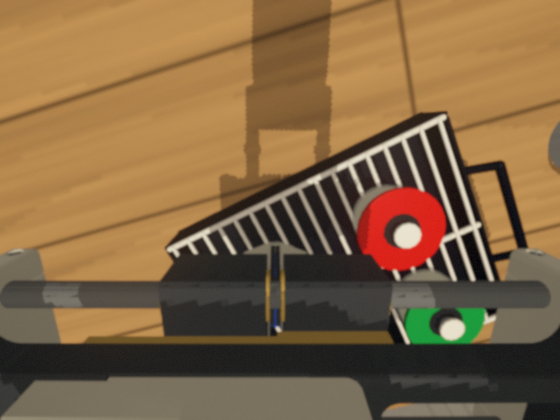

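The scene picture shows the blue knob at (292,328), now flat on the lid. Its top dropped about 9 mm (152.7 to 143.9 mm), and the other knobs and moulds haven't changed. The wrist picture shows the hand drawn back, with red at (400,230). The hand is about 18 cm from the knob and touches nothing, so I'm handing in.

```bash
python3 -m handwheel '[[[0,0,0,0],[0,0,0,0],[0,0,0,0]]]'; python3 -c "
from plant import bot
print(bot.close_job())"
```

```text
time: 6.85
tool_pos: [407.3, -40.4, 285.9]
tcp_rot: [2.947, 1.57, 2.67]
contact_force: [-0.0, 0.6, -0.8]
grip_width: 0.7
the job is handed in; nothing more can be done
None
```

I pressed the blue lid's vent knob home with the shut fingertips and handed the job in at 6.9 s; the hand-in reports no verdict.

- **Press:** the knob stopped at a tip height of 144.2 mm, with about 10–12 N read at the tool, against the 40 N limit. I held it there for about 0.3 s.
- **Knob:** its top dropped about 9 mm in both cameras, from 151.2 to 142.5 mm in the top view and from 152.7 to 143.9 mm in the scene view. That fits a knob that started about 1 mm down, and its final height is within 2 mm of the 144 mm expected for fully home.
- **Moulds:** the blue mould's centre moved by less than 1 mm. Yellow and green agreed within about 0.5 mm. Red agreed in the top view but differed by 2–3 mm in the scene view, which I put down to noise because its pixel position was unchanged.
- **Jug:** it looks unmoved in the scene pictures, but I did not measure its position.
- **Hand:** it ended about 18 cm from the knob, with contact forces close to zero.

No check failed.

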